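# Third hand: hold a flat bar against the sprung stop of a welding fixture

## Task

Pick up the drilled flat bar and slide it, lying flat and end first, into the slot of the steel fixture until its end meets the sprung stop inside. Then press it steadily against the stop with about 10 newtons, so that the stop is pushed back about halfway and its pointer stands between the two lines, never driving it to the end of its travel. Finish while still gripping the bar and pressing: I will tack it while you hold it. Leave the channel piece and the bolt lying where they are.

Things in the scene. Friction and masses are not known exactly. Their poses are not given: they have to be found in the camera images.
- bar_mid (a point): centre (half-way up) of the flat bar: rusty-brown drilled steel bar 40 mm wide (its x axis), 110 mm long (y), 8 mm thick (z up), lying loose and flat on the bench; 0.2 to 0.4 kg; the same either way round. Grip it across its width, at the middle or in the half that stays outside; at the end about 75 mm of it still stick out of the slot.
- fixture: low steel fixture fixed to the bench, 90 mm wide (x), 120 mm long (y from 0 at the slot's mouth to -120 mm), 45 mm high. Origin: on the bench, directly below the middle of the mouth. The bar goes in along the fixture's -y; its +y side is open and free. A bridge (36 mm high, screw heads to 41 mm) roofs the slot to 25 mm deep; behind it is an open channel with the sprung stop.
- slot_mouth (a point): middle of the slot's mouth, 21.5 mm above the bench; axes as the fixture's. The slot is 43 mm wide (x) and 11 mm high (floor 16 mm, roof 27 mm above the bench); over its first 10 mm it narrows to that from 49 mm wide and 13 to 30 mm above the bench.
- sprung_stop (a joint): how far the sprung stop is pushed back along the fixture's -y, in m: 0 at rest, 0.020 at the end of its travel. Spring: it starts to move at 4.8 N and takes 0.6 N more per mm (about 10 N at 8.7 mm). The pointer blade on top of the stop lies at the first of the two black lines on the rail at 4 mm and at the second at 13 mm.
- stop_face (a point): middle of the flat face of the sprung stop (bright block 40 mm wide, 10 mm high) that the end of the bar meets; it moves with the stop. At rest it lies 26 mm behind the slot's mouth, 21.5 mm above the bench.
- channel_piece: bystander: bright folded U-channel 37 x 105 x 26 mm, lying loose; origin at the centre of its underside, y along its length
- bolt: bystander: hexagon bolt 80 mm long, 24 mm thick, lying; origin at the centre of its underside

How it is judged:
By the outcome, as a careful person would: the job done as asked, in the order asked, and still so for the second after the job is handed in, while the arm keeps its last pose, push and grip.
It also fails if it takes over 40 s, if anything falls off the work surface, if the arm or the gripper's body presses on something with over 40 N, if the wrist force passes 120 N, or if a joint passes its speed limit or range.

## Robot

A 7-joint arm with a two-finger parallel gripper is mounted at the origin on the work surface; the furniture and walls round the work are solid. World frame = base frame: x ahead of the robot, y to its left, z up, the work surface at z = 0. Lengths are in m, angles in rad, forces in N, time in s.
With the tool pointing down it reaches from about 0.4 to 0.875 m from the base axis. Payload 19.3 kg.
Tool frame: the origin (TCP) lies at the very end of the fingers, on their centre line; the grasp point (between the pads) lies 19 mm behind it; z points along the fingers, y is the line along which they close (so a half turn about z gives the same grasp; the last joint's range is limited). The gripper opens to 85 mm and grips with 20 to 120 N. Pads are 22 mm wide; open, the fingers measure 114 mm over their backs; the gripper's body (76 mm by 85 mm) begins 54 mm behind the grasp point. The pads swing forward as they close: fully open they stand 13 mm farther back than shut.
Start: joints at [1.088, 0.521, -0.036, 1.599, 0.021, 1.021, -0.113], TCP at [0.251, -0.573, 0.211] pointing down, gripper open.
Joint ranges: [-2.91, 2.91], [-0.3, 2.13], [-1.5, 1.42], [0.17, 2.43], [-1.26, 4.41], [0.16, 1.93], [-2.52, 2.52]. Speed limits (rad/s): [1.89, 1.89, 2.39, 2.39, 3.01, 3.01, 3.01].

## Interface

Orientations are given as [roll, pitch, yaw] about the fixed x, y, z axes, in that order (R = Rz(yaw) Ry(pitch) Rx(roll)).
In Python, from workcell import bot gives the robot as it stands.
- The arm moves only by the tool carry_out, never from a script. Its argument "rows" is a list that holds one entry, the list of rows, each a list of 4 numbers: the shift along the tool's x, y, z in m, then the turn about the tool's z in degrees. In form: [[[x, y, z, twist], ...]]. A call has 1 to 12 rows; each row is the pose to reach, as a shift and turn from the pose commanded when the call began, along the tool's axes at that moment; what a row does not reach only later rows make up. A row lasts 1/12 s, in which the tool goes at most 41.7 mm and 7.16 degrees, less where a joint would pass 70% of its speed; a pose out of reach is approached as far as the arm can. A call with a gripper value outside its range is refused whole. "grip" is the finger opening in m, from 0 to 0.0854, set as the call begins (left out, the last holds). The fingers move at their own pace and stop on an object; "grip_force" is the grip in N (left out, the last holds). Time passes only in rows, so rows that repeat a pose let the fingers close. It gives the time, the measured TCP pose, the force, the opening and the grip force at its end, in the units of the state.
- bot.observe(): the state, without advancing time (a new reading comes with each control period).
- bot.grab_frame(name): name is "scene" or "top" or "wrist"; returns a dict with "pixels" (384x512x3 uint8, red, green, blue), "K" (3x3 intrinsics, pixels), "pose" (4x4, takes a point from camera to world coordinates). Camera axes: x right, y down, z forward; pixel columns grow to the right and rows downward; lengths in m; the calibration is good to about 2 mm. A picture is of the moment at which its call begins. There is no depth.
- bot.job_done(): hands the job in; it is judged then, once.
Trained networks look in a picture, given as the dict that the camera call returned (one of the last four; its "shot" number tells which), for a name from the list of things; names that differ only in an ending like _2 or _b are one class to them, and where a whole thing is asked for, a point or a joint stands for the part that bears it (a point fixed in the world has none). Each returns a list of dicts, best first, with "conf" (0 to 1); they miss things now and then, are a little off and sometimes report something else, mostly with a low value. They report only what shows in the picture. A call takes as long as a camera call.
- bot.look_for(picture, label): "position" ([column, row] in pixels, amid what is visible of it).
- bot.regions_of(picture, label): "region" (384x512 bool, what is visible of it) and "position" ([column, row] in pixels, amid what is visible of it).
- bot.spot_point(picture, label): "position" ([column, row] in pixels: a listed point, or the origin of a listed thing).
The state is a dict: "clock": time; "qpos": joint angles; "qd": joint speeds; "joint_efforts": joint torques, N m; "position": TCP position; "tool_rot": TCP orientation; "force": force on the tool from outside, world axes, zero at the start; "moment": the same for the moment, N m; "grip_width": finger opening in m; "finger_force": force on a finger pad.
Only numpy, scipy, OpenCV 4.12 (cv2) and the standard library are available. Lean on these libraries where they do the work, as an engineer would, in place of code of your own. Each camera call takes 0.05 s, during which the arm holds its last target. There are 200 camera calls.

## Working session

There is one attempt and no reset: what is moved stays moved. The work goes in short steps, Python scripts to look and compute and a tool call to move; the robot and the scene stay as the last step left them, time stands still between calls to the robot, and variables do not carry over. Pictures are saved under pics/ and viewed, at most 10 in all, crops included, and the job is handed in when it is done.

Besides the shell and the picture viewer there is one more tool, called in YAML: its name, and indented under it one key for each argument. carry_out: Moves the arm, as the interface text tells. Its arguments: {"type":"object","properties":{"rows":{"type":"array","items":{"type":"array","items":{"type":"array","items":{"type":"number"}}}},"grip":{"type":"number"},"grip_force":{"type":"number"}},"required":["rows"]}

```bash
mkdir -p pics
cat > h.py <<'E'
import numpy as np, cv2
from workcell import bot
def ray(f,p):
    K=f["K"];T=f["pose"];d=T[:3,:3]@np.linalg.solve(K,[p[0],p[1],1.]);return T[:3,3],d
def onz(f,p,z):
    o,d=ray(f,p);return o+d*(z-o[2])/d[2]
def proj(f,X):
    T=f["pose"];c=T[:3,:3].T@(np.asarray(X,float)-T[:3,3]);u=f["K"]@c;return u[:2]/u[2]
def save(f,n): cv2.imwrite("pics/"+n,f["pixels"][:,:,::-1])
E
python3 - <<'E'
from h import *
s=bot.observe();print(s["position"],s["tool_rot"],s["clock"],s["force"])
fr={n:bot.grab_frame(n) for n in("scene","top")}
for n,f in fr.items():
    save(f,n+"0.png");print(n,f["pose"][:3,3].round(3))
    for l,z in(("bar_mid",.004),("slot_mouth",.0215),("fixture",0),("stop_face",.0215),("channel_piece",0),("bolt",0)):
        for r in bot.spot_point(f,l)[:2]: print(l,np.round(r["position"],1),round(r["conf"],2),onz(f,r["position"],z).round(4))
    for l in("bar_mid","fixture"):
        for r in bot.regions_of(f,l)[:1]:
            c,_=cv2.findContours(r["region"].astype(np.uint8),0,2);c=max(c,key=cv2.contourArea)
            b=cv2.boxPoints(cv2.minAreaRect(c));print(l,r["conf"],[onz(f,p,.008 if l=="bar_mid" else .036)[:2].round(4).tolist() for p in b])
cv2.imwrite("pics/both0.png",np.vstack([fr["scene"]["pixels"],fr["top"]["pixels"]])[:,:,::-1])
E
```

```text
[ 0.25056265 -0.57218817  0.21051712] [-3.14044771e+00  8.80593101e-05  4.12794918e-01] 0.0 [-0.44973689  0.49088264 -0.34933691]
scene [-0.053  0.893  0.769]
bar_mid [242.8 228.1] 0.61 [0.4452 0.1579 0.004 ]
slot_mouth [307.3 152.6] 0.68 [ 0.4503 -0.2251  0.0215]
fixture [302.9 159. ] 0.77 [ 0.4601 -0.2163  0.    ]
stop_face [308.4 149.5] 0.61 [ 0.4554 -0.2434  0.0215]
stop_face [304.5 154.6] 0.43 [ 0.4527 -0.2103  0.0215]
channel_piece [185.2 285.5] 0.93 [0.4553 0.3814 0.    ]
bolt [303.6 154.3] 0.74 [ 0.4705 -0.2423  0.    ]
bolt [271.7 210.9] 0.63 [0.418  0.0567 0.    ]
bar_mid 0.9 [[0.4578, 0.2303], [0.4975, 0.1109], [0.4469, 0.1134], [0.412, 0.2306]]
fixture 0.71 [[0.4998, -0.1932], [0.4775, -0.391], [0.3719, -0.2826], [0.4006, -0.1072]]
top [0.285 0.067 1.024]
bar_mid [217.3 183.8] 0.7 [0.4548 0.1729 0.004 ]
slot_mouth [380.8 184.8] 0.58 [ 0.4504 -0.2064  0.0215]
fixture [381.4 184. ] 0.76 [ 0.4559 -0.2137  0.    ]
stop_face [390.6 181.6] 0.56 [ 0.458  -0.2291  0.0215]
channel_piece [131.6 184.3] 0.61 [0.4537 0.3776 0.    ]
bolt [266.2 198.3] 0.69 [0.4211 0.0573 0.    ]
bar_mid 0.67 [[0.4581, 0.2287], [0.4936, 0.1219], [0.4525, 0.1084], [0.4173, 0.2147]]
fixture 0.84 [[0.4099, -0.1906], [0.5026, -0.2096], [0.4803, -0.334], [0.3884, -0.3136]]
```

```bash
python3 -c "
import cv2;a=cv2.imread('pics/scene0.png');b=cv2.imread('pics/top0.png');cv2.imwrite('pics/b.png',cv2.resize(cv2.hconcat([a,b]),(800,300),interpolation=cv2.INTER_AREA))"
```

```text
(no output)
```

View pics/top0.png

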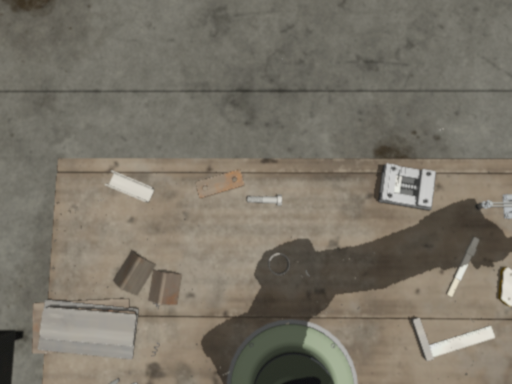

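The top view shows the bar at about (220,184), the fixture at (408,187) with its mouth on the left at (381,185), the bolt at (265,200) and the channel at (131,186). This agrees with the networks. The bar yaw is about 18° and the fixture yaw about -10°. I'll go over the fixture first, look from close by, then go on to the bar.

carry_out:
  rows:
    - [[0.01,-0.007,-0.002,-3],[0.035,-0.023,-0.006,-7],[0.065,-0.044,-0.012,-13],[0.1,-0.067,-0.02,-20],[0.135,-0.09,-0.025,-26],[0.17,-0.114,-0.03,-32],[0.205,-0.137,-0.035,-38],[0.24,-0.161,-0.04,-44],[0.27,-0.181,-0.04,-49],[0.3,-0.2,-0.04,-53],[0.32,-0.214,-0.04,-56],[0.325,-0.218,-0.04,-56]]
  grip: 0.0854

```text
clock: 1.9
position: [0.4632, -0.2385, 0.2514]
tool_rot: [3.141, -0.001, 1.399]
force: [-0.1, 0.2, -0.1]
grip_width: 0.0855
finger_force: 0.0
```

Run:
```python
from h import *
s=bot.observe();print(s["position"],s["tool_rot"],s["clock"],s["qpos"].round(2) if hasattr(s["qpos"],"round") else s["qpos"])
f=bot.grab_frame("wrist");save(f,"w1.png");print(f["pose"].round(3))
for l,z in(("slot_mouth",.0215),("fixture",0),("stop_face",.0215)):
    for r in bot.spot_point(f,l)[:2]: print(l,np.round(r["position"],1),round(r["conf"],2),onz(f,r["position"],z).round(4))
for r in bot.regions_of(f,"fixture")[:1]:
    c,_=cv2.findContours(r["region"].astype(np.uint8),0,2);c=max(c,key=cv2.contourArea)
    b=cv2.boxPoints(cv2.minAreaRect(c));print(r["conf"],b.round(0).tolist(),[onz(f,p,.036)[:2].round(4).tolist() for p in b])
```

```text
[ 0.46319144 -0.23845926  0.25139228] [ 3.14052138e+00 -1.23265175e-03  1.39854910e+00] 1.9 [ 0.67  0.33 -0.39  1.81  0.14  1.03  0.05]
[[ 0.985 -0.162 -0.054  0.478]
 [-0.171 -0.933 -0.317 -0.157]
 [ 0.001  0.322 -0.947  0.414]
 [ 0.     0.     0.     1.   ]]
slot_mouth [250.2 138.6] 0.62 [ 0.4572 -0.2091  0.0215]
fixture [252.3 137.8] 0.84 [ 0.4593 -0.2114  0.    ]
stop_face [252.1 158.1] 0.56 [ 0.4549 -0.2364  0.0215]
0.96 [[221.0, 138.0], [282.0, 138.0], [282.0, 217.0], [221.0, 217.0]] [[0.42, -0.1998], [0.4996, -0.2136], [0.4831, -0.3263], [0.3957, -0.3111]]
```

View pics/w1.png

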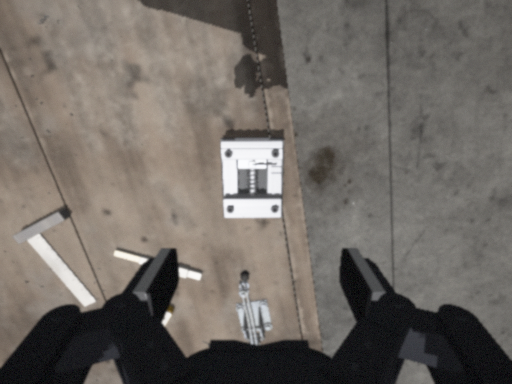

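The wrist view shows the fixture upright in the image. Its mouth edge is at row 138, columns 221–282, and the stop and channel are near (252,175). I'll drop lower for one close look.

carry_out:
  rows:
    - [[0,0,0.02,0],[0,0,0.055,0],[0,0,0.09,0],[0,0,0.12,0],[0,0,0.13,0],[0,0,0.13,0]]

```text
clock: 2.65
position: [0.4594, -0.2428, 0.1193]
tool_rot: [-3.138, -0.001, 1.389]
force: [0.1, -0.5, 0.4]
grip_width: 0.0854
finger_force: 0.0
```

Run:
```python
from h import *
s=bot.observe();print(s["position"],s["tool_rot"],s["clock"])
f=bot.grab_frame("wrist");np.save("w2.npy",f,allow_pickle=True)
for l,z in(("slot_mouth",.0215),("fixture",0),("stop_face",.0215)):
    for r in bot.spot_point(f,l)[:2]: print(l,np.round(r["position"],1),round(r["conf"],2),onz(f,r["position"],z).round(4))
for r in bot.regions_of(f,"fixture")[:1]:
    m=r["region"];ys,xs=np.where(m);b=[xs.min(),ys.min(),xs.max(),ys.max()];print(b)
x0,y0,x1,y1=b[0]-15,b[1]-15,b[2]+15,b[3]+15
c=f["pixels"][y0:y1,x0:x1];k=min(800/c.shape[1],600/c.shape[0])
print(x0,y0,k);cv2.imwrite("pics/w2.png",cv2.resize(c,None,fx=k,fy=k,interpolation=cv2.INTER_CUBIC)[:600,:800,::-1])
```

```text
[ 0.45939137 -0.24284305  0.11930168] [-3.13778046e+00 -8.17872085e-04  1.38859049e+00] 2.65
slot_mouth [250.3 154.3] 0.83 [ 0.4576 -0.2102  0.0215]
fixture [253.6 146.9] 0.92 [ 0.4608 -0.2075  0.    ]
stop_face [252.9 181.5] 0.71 [ 0.4551 -0.2365  0.0215]
[np.int64(205), np.int64(150), np.int64(298), np.int64(266)]
190 135 4.109589041095891
```

View pics/w2.png

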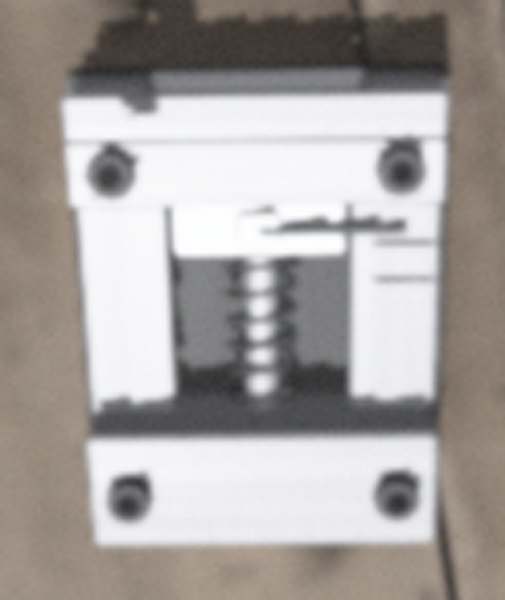

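The close view shows the bridge's front edge from crop (62,97) to (447,94), its screws at (110,172) and (402,168), the back screws at (128,498) and (398,495), and the pointer at row 225 with the two lines at rows 242 and 279.

Run:
```python
from h import *
f=np.load("w2.npy",allow_pickle=True).item()
g=lambda u,v,z:onz(f,(190+(u+.5)/4.10959-.5,135+(v+.5)/4.10959-.5),z)[:2]
fl,fr=g(62,97,.036),g(447,94,.036);s1,s2=g(110,172,.041),g(402,168,.041);b1,b2=g(97,545,.045),g(437,543,.045)
s3,s4=g(128,498,.05),g(398,495,.05)
ang=lambda a,b:np.degrees(np.arctan2(*(b-a)[::-1]))
print("front",fl,fr,np.linalg.norm(fr-fl),ang(fl,fr),(fl+fr)/2)
print("screws",ang(s1,s2),(s1+s2)/2,np.linalg.norm(s2-s1))
print("back",b1,b2,np.linalg.norm(b2-b1),ang(b1,b2),(b1+b2)/2)
print("back2screws",ang(s3,s4))
m=(fl+fr)/2;bb=(b1+b2)/2;print("axis yaw",np.degrees(np.arctan2(-(m-bb)[0],(m-bb)[1])),np.linalg.norm(m-bb))
p,q=g(270,215,.03),g(270,258,.03)
```

```text
front [ 0.4183914  -0.20368791] [ 0.49968846 -0.21789562] 0.08252921218681568 -9.913061261429721 [ 0.45903993 -0.21079176]
screws -9.538894557228689 [ 0.45664222 -0.2257601 ] 0.06263721910244524
back [ 0.40271016 -0.30813724] [ 0.48184879 -0.32191962] 0.08032979885257108 -9.879254681017175 [ 0.44227948 -0.31502843]
back2screws -9.554293851440239
axis yaw -9.134531532562244 0.10557554413708221
```

The wrist scale is about 9% small along the image, but the lateral centre is consistent. I take the mouth at (0.4585, -0.209), yaw -9.7°. Now to the bar.

carry_out:
  rows:
    - [[0.015,-0.003,-0.005,-1],[0.045,-0.009,-0.012,-3],[0.085,-0.017,-0.02,-6],[0.125,-0.025,-0.028,-9],[0.165,-0.033,-0.036,-12],[0.205,-0.04,-0.044,-15],[0.245,-0.048,-0.05,-18],[0.285,-0.056,-0.05,-21],[0.325,-0.064,-0.05,-24],[0.36,-0.071,-0.05,-27],[0.385,-0.076,-0.05,-29],[0.4,-0.079,-0.05,-29]]

```text
clock: 3.9
position: [0.4547, 0.1691, 0.1724]
tool_rot: [3.139, -0.001, 1.902]
force: [-0.8, -0.7, 0.2]
grip_width: 0.0854
finger_force: 0.0
```

carry_out:
  rows:
    - [[0,0,0,0],[0,0,0,0]]

```text
clock: 4.07
position: [0.455, 0.1661, 0.1719]
tool_rot: [3.14, 0.0, 1.898]
force: [1.2, -1.3, -0.6]
grip_width: 0.0852
finger_force: 0.0
```

Run:
```python
from h import *
s=bot.observe();print(s["position"],s["tool_rot"],np.degrees(s["tool_rot"][2]),s["clock"])
f=bot.grab_frame("wrist");save(f,"w3.png")
print(f["K"])
for r in bot.spot_point(f,"bar_mid")[:2]: print(np.round(r["position"],1),round(r["conf"],2),onz(f,r["position"],.004).round(4))
for r in bot.regions_of(f,"bar_mid")[:1]:
    c,_=cv2.findContours(r["region"].astype(np.uint8),0,2);c=max(c,key=cv2.contourArea)
    P=np.array([onz(f,p,.008)[:2] for p in c[:,0].astype(float)]).astype(np.float32)
    (cx,cy),wh,a=cv2.minAreaRect(P*1000);print(r["conf"],r["position"],"centre",cx,cy,wh,a)
```

```text
[0.45501345 0.16609217 0.17191105] [3.14045617e+00 2.44149527e-04 1.89815218e+00] 108.7561086559726 4.0667
[[282.60368967   0.         258.67505641]
 [  0.         282.60368967 192.48798194]
 [  0.           0.           1.        ]]
[257.  166.9] 0.67 [0.4528 0.168  0.004 ]
0.66 [255.8, 161.1] centre 456.0123596191406 167.84417724609375 (39.824195861816406, 109.78167724609375) 16.66609001159668
```

View pics/w3.png

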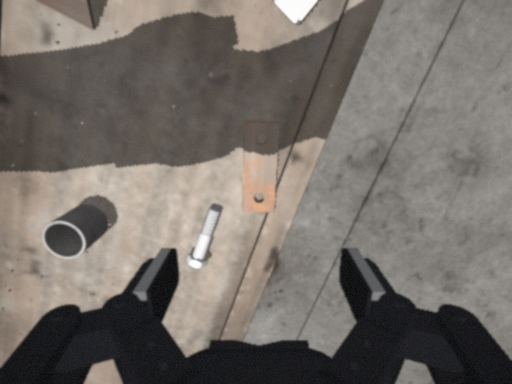

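The bar lies at columns 243–280, rows 121–213. It measures 39.8 × 109.8 mm, which agrees with the given size, with its centre at (0.456, 0.168) and yaw about 17°. I'll grip 8 mm toward its far (+y) half.

carry_out:
  rows:
    - [[0.003,0.0005,0.02,1],[0.006,0.001,0.055,2],[0.0095,0.002,0.09,2],[0.0095,0.002,0.12,2],[0.0095,0.002,0.14,2],[0.0095,0.002,0.152,2],[0.0095,0.002,0.157,2],[0.0095,0.002,0.16,2],[0.0095,0.002,0.16,2],[0.0095,0.002,0.16,2]]
  grip: 0.058
  grip_force: 60

```text
clock: 5.05
position: [0.4545, 0.1748, 0.0119]
tool_rot: [3.14, -0.0, 1.861]
force: [0.1, 0.2, 0.9]
grip_width: 0.058
finger_force: 0.0
```

Run:
```python
from h import *
s=bot.observe();print(s["position"],np.degrees(s["tool_rot"]),s["clock"],s["grip_width"],s["force"])
f=bot.grab_frame("wrist");save(f,"w4.png")
for r in bot.spot_point(f,"bar_mid")[:1]: print(np.round(r["position"],1),round(r["conf"],2),onz(f,r["position"],.004).round(4))
for r in bot.regions_of(f,"bar_mid")[:1]:
    c,_=cv2.findContours(r["region"].astype(np.uint8),0,2);c=max(c,key=cv2.contourArea)
    P=np.array([onz(f,p,.008)[:2] for p in c[:,0].astype(float)]).astype(np.float32)
    (cx,cy),wh,a=cv2.minAreaRect(P*1000);print(r["conf"],r["position"],"centre",cx,cy,wh,a)
```

```text
[0.45451846 0.17476929 0.01189434] [ 1.79936551e+02 -1.28412065e-03  1.06612256e+02] 5.05 0.058038210598159674 [0.1185798  0.24370274 0.87580819]
[254.1 235.2] 0.92 [0.4534 0.1687 0.004 ]
0.67 [255.4, 225.6] centre 455.7989196777344 168.90647888183594 (39.618412017822266, 110.04085540771484) 16.64798355102539
```

View pics/w4.png

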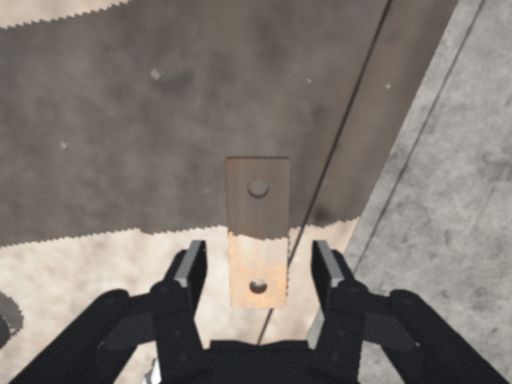

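The bar lies straight between the open fingers (columns 225–290, with the fingers at 205 and 312). Lower and close.

carry_out:
  rows:
    - [[0,0,0.004,0],[0,0,0.008,0],[0,0,0.0115,0],[0,0,0.0115,0]]

```text
clock: 5.53
position: [0.4536, 0.1748, -0.0012]
tool_rot: [-3.141, 0.0, 1.862]
force: [-0.3, 0.4, -0.3]
grip_width: 0.0578
finger_force: 0.0
```

carry_out:
  rows:
    - [[0,0,0,0],[0,0,0,0],[0,0,0,0],[0,0,0,0],[0,0,0,0],[0,0,0,0]]
  grip: 0.03
  grip_force: 70

```text
clock: 6.03
position: [0.454, 0.1749, -0.0003]
tool_rot: [3.141, -0.0, 1.861]
force: [1.1, -0.1, 0.5]
grip_width: 0.0299
finger_force: 0.0
```

It closed to 30 mm with no force, so it missed the bar. I'll look.

Run:
```python
from h import *
s=bot.observe();print(s["position"],s["grip_width"],s["finger_force"])
f=bot.grab_frame("wrist");save(f,"w5.png")
f=bot.grab_frame("wrist")
for r in bot.spot_point(f,"bar_mid")[:1]: print(np.round(r["position"],1),round(r["conf"],2),onz(f,r["position"],.004).round(4))
```

```text
[ 4.54023896e-01  1.74880599e-01 -3.16219602e-04] 0.029877401678178282 0.0
[255.1 244.3] 0.56 [0.4537 0.1691 0.004 ]
```

View pics/w5.png

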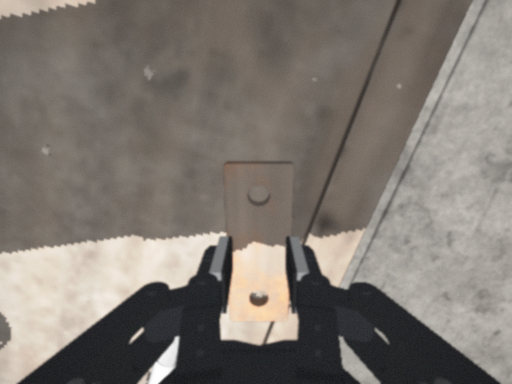

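The closed fingers (columns 231–287) stand above the bar (224–293), so the tips are too high and the bar hasn't moved. I'll open to 50 mm and feel downwards.

carry_out:
  rows:
    - [[0,0,0,0],[0,0,0,0],[0,0,0,0],[0,0,0.001,0],[0,0,0.002,0],[0,0,0.003,0],[0,0,0.004,0],[0,0,0.004,0]]
  grip: 0.05

```text
clock: 6.85
position: [0.4539, 0.1749, -0.0046]
tool_rot: [-3.141, 0.0, 1.861]
force: [1.4, -0.6, -0.0]
grip_width: 0.0497
finger_force: 0.0
```

carry_out:
  rows:
    - [[0,0,0.001,0],[0,0,0.002,0],[0,0,0.003,0],[0,0,0.003,0]]

```text
clock: 7.18
position: [0.4539, 0.1749, -0.0076]
tool_rot: [-3.141, 0.0, 1.861]
force: [-0.2, -0.3, 0.2]
grip_width: 0.0503
finger_force: 0.0
```

carry_out:
  rows:
    - [[0,0,0.0,0],[0,0,0.0,0],[0,0,0,0],[0,0,0,0],[0,0,0,0]]
  grip: 0.034

```text
clock: 7.6
position: [0.454, 0.1749, -0.0074]
tool_rot: [3.142, -0.0, 1.861]
force: [0.4, 0.6, 0.2]
grip_width: 0.0337
finger_force: 0.0
```

Still above the bar. The fingertips' size in the picture says they stand some 10 mm or more higher than the TCP reading. I'll keep feeling down in small steps while watching the force.

carry_out:
  rows:
    - [[0,0,0,0],[0,0,0,0],[0,0,0,0],[0,0,0.001,0],[0,0,0.002,0],[0,0,0.003,0],[0,0,0.004,0],[0,0,0.004,0]]
  grip: 0.05

```text
clock: 8.27
position: [0.4539, 0.1748, -0.0116]
tool_rot: [-3.141, 0.0, 1.861]
force: [-0.3, -0.7, 0.2]
grip_width: 0.0499
finger_force: 0.0
```

Run:
```python
from h import *
s=bot.observe();print(s["position"],s["force"],s["grip_width"],s["clock"])
fs=bot.grab_frame("scene");w=bot.grab_frame("wrist")
t=s["position"];print("TCP px scene",proj(fs,t),"wrist",proj(w,t))
x,y=map(int,proj(fs,t));
a=cv2.resize(fs["pixels"][y-55:y+45,x-65:x+65],(780,600),interpolation=cv2.INTER_CUBIC)
cv2.circle(a,(int((proj(fs,t)[0]-(x-65))*6),int((proj(fs,t)[1]-(y-55))*6)),4,(255,0,0),-1)
cv2.imwrite("pics/s6.png",a[:,:,::-1])
```

```text
[ 0.4538601   0.17483351 -0.01163904] [-0.29527754 -0.70835677  0.23343325] 0.049892790021813696 8.2667
TCP px scene [236.57411282 235.47591981] wrist [258.15194899 233.22610602]
```

View pics/s6.png

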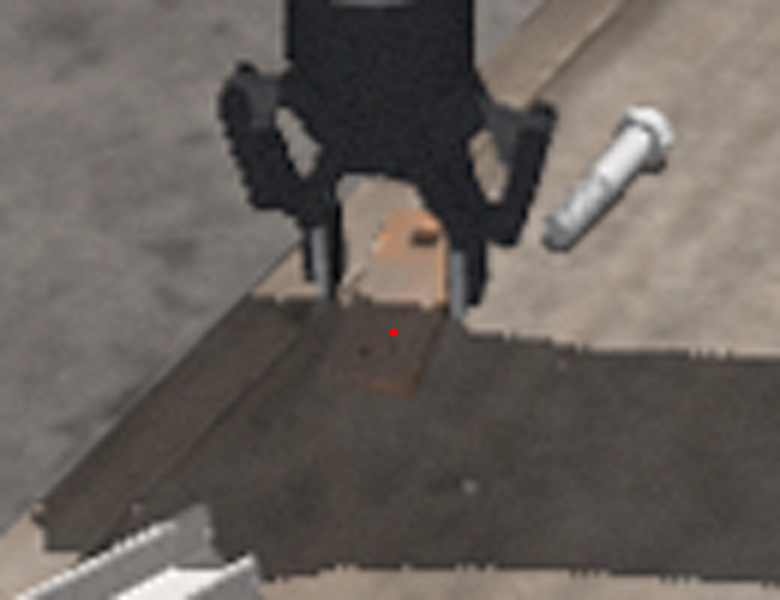

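The scene view shows the tips at crop (325,298) and (460,318), flanking the bar and roughly 10 mm above the reported TCP mark at (393,332). Try closing here.

carry_out:
  rows:
    - [[0,0,0,0],[0,0,0,0],[0,0,0,0],[0,0,0,0],[0,0,0,0]]
  grip: 0.034

```text
clock: 8.78
position: [0.454, 0.1749, -0.0114]
tool_rot: [3.142, -0.0, 1.861]
force: [-0.1, 0.3, -0.1]
grip_width: 0.0337
finger_force: 0.0
```

Feel for the bar's top with the closed fingers to learn the true height.

carry_out:
  rows:
    - [[0,0,0.001,0],[0,0,0.002,0],[0,0,0.003,0],[0,0,0.003,0]]

```text
clock: 9.12
position: [0.4542, 0.1749, -0.0133]
tool_rot: [3.141, 0.001, 1.861]
force: [-7.6, -3.0, 37.8]
grip_width: 0.0336
finger_force: 19.0
```

Contact: the bar's top is at a TCP reading of about -12.5 mm. Back up, open, go about 5.5 mm below that, then close.

carry_out:
  rows:
    - [[0,0,-0.005,0],[0,0,-0.005,0],[0,0,-0.005,0],[0,0,-0.005,0],[0,0,-0.003,0],[0,0,-0.001,0],[0,0,0.001,0],[0,0,0.0025,0],[0,0,0.0035,0],[0,0,0.0035,0]]
  grip: 0.05

```text
clock: 9.95
position: [0.4538, 0.1749, -0.0182]
tool_rot: [-3.141, -0.0, 1.861]
force: [-0.3, 0.2, -0.4]
grip_width: 0.0498
finger_force: 0.0
```

carry_out:
  rows:
    - [[0,0,0,0],[0,0,0,0],[0,0,0,0],[0,0,0,0],[0,0,0,0],[0,0,0,0]]
  grip: 0.03
  grip_force: 70

```text
clock: 10.45
position: [0.4539, 0.1749, -0.0175]
tool_rot: [3.141, 0.0, 1.861]
force: [-2.0, 0.7, 10.7]
grip_width: 0.0371
finger_force: 68.8
```

carry_out:
  rows:
    - [[0,0,-0.002,0],[0,0,-0.006,0],[0,0,-0.014,0],[0,0,-0.026,0],[0,0,-0.04,0],[0,0,-0.052,0],[0,0,-0.06,0],[0,0,-0.06,0],[0,0,-0.06,0]]

```text
clock: 11.2
position: [0.4542, 0.1748, 0.0424]
tool_rot: [3.141, 0.0, 1.861]
force: [-0.4, -0.8, -3.1]
grip_width: 0.037
finger_force: 70.5
```

Run:
```python
from h import *
s=bot.observe();print(s["position"],np.degrees(s["tool_rot"]),s["force"],s["moment"],s["grip_width"],s["finger_force"],s["clock"])
fs=bot.grab_frame("scene");w=bot.grab_frame("wrist")
x,y=map(int,proj(fs,s["position"]));y-=6
a=cv2.resize(fs["pixels"][y-50:y+50,x-35:x+32],(400,597),interpolation=cv2.INTER_CUBIC)
b=cv2.resize(w["pixels"][130:384,170:340],(400,597))
cv2.imwrite("pics/g7.png",np.hstack([a,b])[:,:,::-1])
m=max(bot.regions_of(w,"bar_mid"),key=lambda r:r["conf"],default=None)
if m: 
    ys,xs=np.where(m["region"]);print(m["conf"],xs.min(),xs.max(),ys.min(),ys.max())
    for r in range(ys.min(),ys.max(),12): q=xs[ys==r]; print(r,q.min(),q.max())
```

```text
[0.45423228 0.17475097 0.0423853 ] [1.79954654e+02 7.64695146e-05 1.06626812e+02] [-0.44658827 -0.8403611  -3.09619111] [ 0.01510084 -0.0300803  -0.01619573] 0.03703894042232993 70.52624344825745 11.2
0.64 219 297 168 340
168 224 294
180 220 297
192 220 297
204 221 296
216 221 295
228 222 295
240 226 292
252 226 291
264 226 291
276 226 291
288 225 292
300 225 292
312 226 291
324 226 290
336 227 290
```

View pics/g7.png

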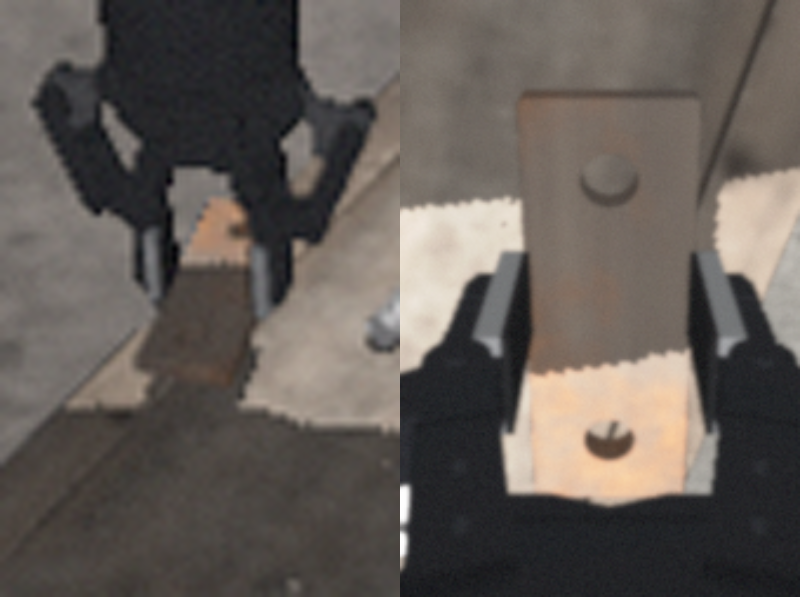

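The bar is held squarely between the pads: straight, about level, weight about 3 N. The bar rested on the bench at reading -0.0175, so a reading of about 0.000 puts its middle at slot height. The wrist scale of the fixture puzzled me, so I'll fit the fixture's pose to its masks in all the views before inserting.

```bash
cat > fit.py <<'E'
from h import *
from scipy.optimize import minimize
w=np.load("w2.npy",allow_pickle=True).item()
V=[]
for n in("scene","top"):
    f=bot.grab_frame(n);r=bot.regions_of(f,"fixture");print(n,[x["conf"] for x in r][:2])
    if r: V.append((n,f,r[0]["region"]))
h=cv2.cvtColor(w["pixels"],cv2.COLOR_RGB2HSV);m=np.zeros((384,512),bool)
m[150:270,200:304]=(h[...,1]<35)[150:270,200:304]
m=cv2.morphologyEx(m.astype(np.uint8),cv2.MORPH_CLOSE,np.ones((9,9)))
n,lab,st,_=cv2.connectedComponentsWithStats(m);m=lab==1+st[1:,4].argmax()
ys,xs=np.where(m);print("w2 mask",xs.min(),xs.max(),ys.min(),ys.max());V.append(("w2",w,m))
P=np.array([[x,y,z] for x in(-.045,.045) for y,z in((0,0),(0,.036),(-.025,.036),(-.095,.045),(-.12,.045),(-.12,0))])
def cost(p,V,show=False):
    c,s=np.cos(p[3]),np.sin(p[3]);R=np.array([[c,-s,0],[s,c,0],[0,0,1]]);Q=P@R.T+p[:3];t=0
    for n,f,m in V:
        q=np.array([proj(f,x) for x in Q],np.float32);h=cv2.convexHull((q*64).round().astype(np.int32))
        a=np.zeros((384*4,512*4),np.uint8);cv2.fillConvexPoly(a,(((h/64.)+.5)*4*16).astype(np.int32),1,shift=4)
        a=cv2.resize(a.astype(np.float32),(512,384),interpolation=cv2.INTER_AREA)
        e=np.abs(a-m).sum()/m.sum();t+=e
        if show: print("  ",n,round(e,3))
    return t
for name,S in(("all",V),("w2",V[-1:]),("scene+top",V[:-1])):
  for z in((None,0.,-.02) if name=="all" else (None,0.)):
    x0=np.array([.4585,-.209,0 if z is None else z,np.radians(-9.7)])
    if z is None: fun=lambda d:cost(x0+d*.01,S)
    else: fun=lambda d:cost(x0+np.array([d[0],d[1],0,d[2]])*.01,S)
    k=4 if z is None else 3
    sx=np.vstack([np.zeros(k),np.eye(k)*.8]); sx[-1,-1]=4
    r=minimize(fun,np.zeros(k),method="Nelder-Mead",options=dict(initial_simplex=sx,xatol=.01,fatol=1e-4))
    d=r.x*.01; d=d if z is None else np.array([d[0],d[1],0,d[2]]);p=x0+d
    print(name,z,p[:3].round(4),np.degrees(p[3]).round(1),round(r.fun,3));cost(p,V,True)
E
python3 fit.py
```

```text
scene [0.96]
top []
w2 mask 204 300 150 268
all None [ 0.4587 -0.2107 -0.0113] -8.1 0.345
   scene 0.255
   w2 0.09
all 0.0 [ 0.4568 -0.2087  0.    ] -7.5 0.433
   scene 0.255
   w2 0.179
all -0.02 [ 0.4579 -0.2138 -0.02  ] -8.0 0.427
   scene 0.372
   w2 0.055
w2 None [ 0.459  -0.2141 -0.0242] -10.3 0.019
   scene 0.501
   w2 0.019
w2 0.0 [ 0.4599 -0.21    0.    ] -10.3 0.175
   scene 0.268
   w2 0.175
scene+top None [ 0.521  -0.3459 -0.093 ] -12.2 0.075
   scene 0.075
   w2 1.426
scene+top 0.0 [ 0.4518 -0.2114  0.    ] -3.6 0.242
   scene 0.242
   w2 0.233
```

```bash
cat > fit2.py <<'E'
from h import *
from scipy.optimize import minimize
w=np.load("w2.npy",allow_pickle=True).item()
T1=np.array([[.985,-.162,-.054,.478],[-.171,-.933,-.317,-.157],[.001,.322,-.947,.414],[0,0,0,1]])
w1=dict(pixels=cv2.imread("pics/w1.png")[:,:,::-1].copy(),K=w["K"],pose=T1)
def mask(f,x0,x1,y0,y1):
    h=cv2.cvtColor(f["pixels"],cv2.COLOR_RGB2HSV);m=np.zeros((384,512),np.uint8)
    m[y0:y1,x0:x1]=((h[...,1]<35))[y0:y1,x0:x1];m=cv2.morphologyEx(m,cv2.MORPH_CLOSE,np.ones((9,9)))
    n,lab,st,_=cv2.connectedComponentsWithStats(m);m=lab==1+st[1:,4].argmax();ys,xs=np.where(m);print(xs.min(),xs.max(),ys.min(),ys.max());return m
V=[("w1",w1,mask(w1,214,290,132,224)),("w2",w,mask(w,200,304,150,270))]
P=np.array([[x,y,z] for x in(-.045,.045) for y,z in((0,0),(0,.036),(-.025,.036),(-.095,.045),(-.12,.045),(-.12,0))])
def cost(p,V):
    c,s=np.cos(p[3]),np.sin(p[3]);R=np.array([[c,-s,0],[s,c,0],[0,0,1]]);Q=(P*p[4])@R.T+p[:3];t=[]
    for n,f,m in V:
        q=np.array([proj(f,x) for x in Q],np.float32);h=cv2.convexHull(q)
        a=np.zeros((384*4,512*4),np.uint8);cv2.fillConvexPoly(a,((h+.5)*64).astype(np.int32),1,shift=4)
        a=cv2.resize(a.astype(np.float32),(512,384),interpolation=cv2.INTER_AREA);t.append(np.abs(a-m).sum()/m.sum())
    return np.array(t)
x0=np.array([.459,-.212,-.012,-.175,.95]);sc=np.array([.01,.01,.02,.05,.1])
for name,fix,S in(("both z free",[4],V),("both s free",[2],V),("free",[],V),("w1 z free",[4],V[:1])):
    b=x0.copy()
    if fix==[4]: b[4]=1
    if fix==[2]: b[2]=0
    fr=[i for i in range(5) if i not in fix]
    def full(d): p=b.copy();p[fr]+=d*sc[fr];return p
    r=minimize(lambda d:cost(full(d),S).sum(),np.zeros(len(fr)),method="Nelder-Mead",options=dict(initial_simplex=np.vstack([np.zeros(len(fr)),np.eye(len(fr))*.6]),xatol=.005,fatol=1e-4,maxiter=600))
    p=full(r.x);print(name,p[:3].round(4),np.degrees(p[3]).round(1),p[4].round(3),cost(p,V).round(3))
E
python3 fit2.py
```

```text
219 284 132 223
204 300 150 268
both z free [ 0.4586 -0.2106 -0.0199] -9.3 1.0 [0.056 0.039]
both s free [ 0.4596 -0.2078  0.    ] -9.4 0.936 [0.05  0.035]
free [ 0.4593 -0.2093 -0.0102] -9.6 0.968 [0.048 0.035]
w1 z free [ 0.459  -0.2077 -0.0192] -9.1 1.0 [0.033 0.08 ]
```

The mouth is at (0.459, -0.2095), yaw -9.5°, in all fits. The height I'll take relative to the bench: the grasp reading plus 17.5 mm. Carry the bar to 25 mm in front of the mouth.

carry_out:
  rows:
    - [[-0.01,-0.002,0,1],[-0.03,-0.007,0,3],[-0.06,-0.014,0,5],[-0.09,-0.021,0,8],[-0.12,-0.028,0,11],[-0.15,-0.034,0,14],[-0.18,-0.041,0,17],[-0.21,-0.048,0,20],[-0.24,-0.055,0,23],[-0.265,-0.061,0,25],[-0.283,-0.065,0,26],[-0.2915,-0.067,0,26]]

```text
clock: 12.55
position: [0.4727, -0.127, 0.0419]
tool_rot: [-3.141, 0.001, 1.403]
force: [-0.7, -0.4, -3.1]
grip_width: 0.0365
finger_force: 70.5
```

carry_out:
  rows:
    - [[0,0,0.01,0],[0,0,0.022,0],[0,0,0.034,0],[0,0,0.041,0],[0,0,0.042,0],[0,0,0.042,0],[0,0,0.042,0]]

```text
clock: 13.13
position: [0.4735, -0.1231, 0.0003]
tool_rot: [3.141, -0.0, 1.408]
force: [0.2, 0.3, -2.5]
grip_width: 0.0372
finger_force: 70.6
```

Run:
```python
from h import *
s=bot.observe();t=s["position"];print(t,np.degrees(s["tool_rot"]),s["force"],s["grip_width"],s["clock"])
fs=bot.grab_frame("scene");ft=bot.grab_frame("top")
for n,f in(("scene",fs),("top",ft)):
    for l in("bar_mid","slot_mouth"):
        for r in bot.spot_point(f,l)[:1]: print(n,l,np.round(r["position"],1),round(r["conf"],2),onz(f,r["position"],.0215).round(4))
x,y=map(int,proj(fs,[.46,-.2,.02]));a=cv2.resize(fs["pixels"][y-40:y+40,x-40:x+40],(600,600),interpolation=cv2.INTER_CUBIC)
print(x,y);cv2.imwrite("pics/p8.png",a[:,:,::-1])
```

```text
[ 4.73471703e-01 -1.23102300e-01  3.32355338e-04] [ 1.79991402e+02 -1.06249646e-02  8.06947550e+01] [ 0.24206808  0.25169134 -2.52536212] 0.0371937450060712 13.1333
scene bar_mid [288.7 166.9] 0.55 [ 0.463  -0.1257  0.0215]
scene slot_mouth [305.5 152.5] 0.69 [ 0.4554 -0.2229  0.0215]
top bar_mid [347.2 176.3] 0.84 [ 0.4702 -0.1297  0.0215]
top slot_mouth [380.2 181.8] 0.82 [ 0.4574 -0.2053  0.0215]
300 155
```

View pics/p8.png

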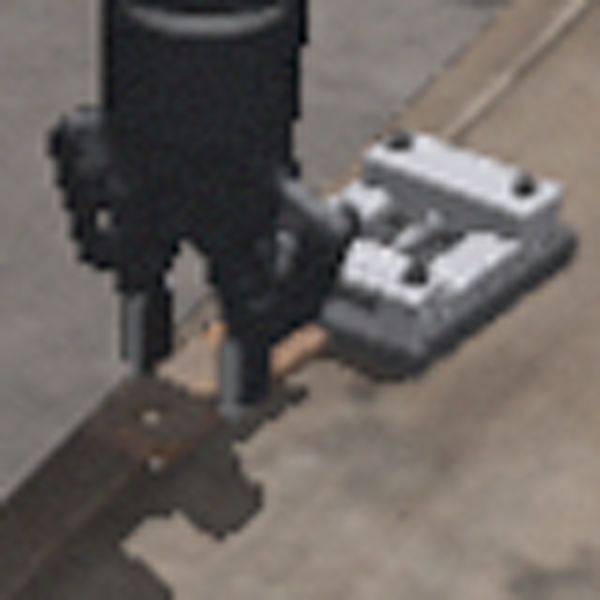

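The scene shows the bar end just before the fixture mouth, in line. The top view says the lateral error is about 0 mm. Start the insertion and watch the forces.

carry_out:
  rows:
    - [[-0.004,0,0,0],[-0.01,0,0,0],[-0.016,0,0,0],[-0.022,0,0,0],[-0.026,0,0,0],[-0.029,0,0,0],[-0.031,0,0,0],[-0.033,0,0,0],[-0.035,0,0,0],[-0.035,0,0,0]]

```text
clock: 14.27
position: [0.4675, -0.1584, 0.0001]
tool_rot: [-3.141, 0.0, 1.407]
force: [0.4, 0.1, -2.7]
grip_width: 0.0371
finger_force: 70.6
```

carry_out:
  rows:
    - [[-0.002,0,0,0],[-0.004,0,0,0],[-0.006,0,0,0],[-0.008,0,0,0],[-0.01,0,0,0],[-0.01,0,0,0]]

```text
clock: 14.77
position: [0.4658, -0.1685, 0.0001]
tool_rot: [-3.141, 0.0, 1.407]
force: [-0.5, -0.4, -3.3]
grip_width: 0.0371
finger_force: 70.6
```

carry_out:
  rows:
    - [[-0.001,0,0,0],[-0.002,0,0,0],[-0.003,0,0,0],[-0.004,0,0,0],[-0.005,0,0,0],[-0.006,0,0,0],[-0.006,0,0,0]]

```text
clock: 15.35
position: [0.465, -0.1741, 0.0001]
tool_rot: [-3.142, 0.0, 1.407]
force: [-0.1, -0.5, -3.7]
grip_width: 0.0376
finger_force: 70.6
```

carry_out:
  rows:
    - [[-0.001,0,0,0],[-0.002,0,0,0],[-0.003,0,0,0],[-0.004,0,0,0],[-0.004,0,0,0]]

```text
clock: 15.77
position: [0.4645, -0.1772, 0.0001]
tool_rot: [3.141, -0.001, 1.408]
force: [0.0, 6.7, -2.2]
grip_width: 0.0371
finger_force: 70.7
```

Stop met (6.7 N). Press on gently toward 10 N.

carry_out:
  rows:
    - [[-0.001,0,0,0],[-0.002,0,0,0],[-0.003,0,0,0],[-0.004,0,0,0],[-0.004,0,0,0],[-0.004,0,0,0]]

```text
clock: 16.27
position: [0.464, -0.1806, 0.0001]
tool_rot: [3.141, -0.001, 1.408]
force: [1.5, 8.6, -3.0]
grip_width: 0.0371
finger_force: 70.7
```

carry_out:
  rows:
    - [[-0.001,0,0,0],[-0.002,0,0,0],[-0.0022,0,0,0],[-0.0022,0,0,0],[-0.0022,0,0,0],[-0.0022,0,0,0]]

```text
clock: 16.77
position: [0.4637, -0.1826, 0.0]
tool_rot: [3.141, -0.002, 1.409]
force: [1.6, 9.5, -2.5]
grip_width: 0.0372
finger_force: 70.7
```

Run:
```python
from h import *
F=[]
for i in range(5):
    fs=bot.grab_frame("scene");s=bot.observe();F.append(s["force"])
print(np.array(F).round(2),np.mean(F,0).round(2),s["position"],s["grip_width"],s["clock"])
x,y=map(int,proj(fs,[.455,-.235,.03]));a=cv2.resize(fs["pixels"][y-25:y+25,x-30:x+30],(720,600),interpolation=cv2.INTER_CUBIC)
cv2.imwrite("pics/p9.png",a[:,:,::-1])
```

```text
[[ 1.09  9.77 -2.79]
 [ 1.21  8.76 -3.05]
 [ 0.65  9.52 -3.42]
 [ 1.15  9.72 -2.81]
 [ 0.23  8.64 -2.29]] [ 0.87  9.28 -2.87] [ 4.63677801e-01 -1.82555384e-01  5.66710136e-05] 0.036749461752377754 17.0167
```

View pics/p9.png

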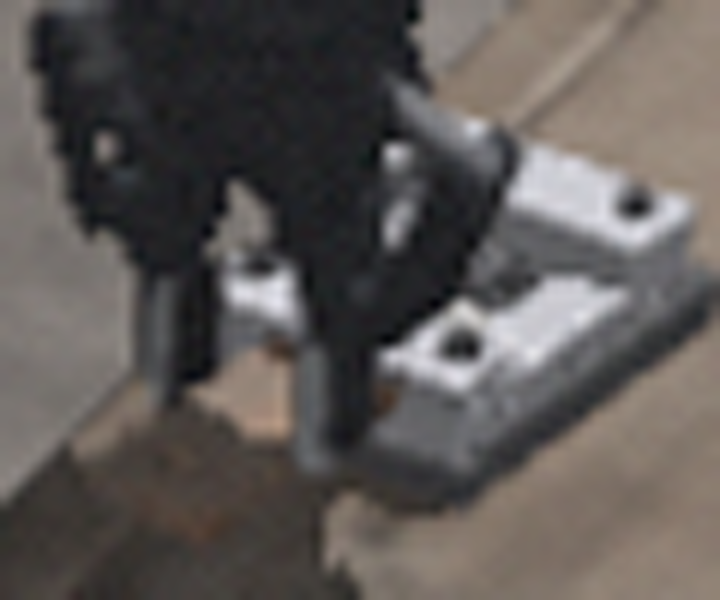

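The scene shows the bar inside the slot, with the fingers clear of the mouth; the gripper hides the pointer. The mean push is 9.3 N (about 7.5 mm), so I'll add 1 mm.

carry_out:
  rows:
    - [[-0.0005,0,0,0],[-0.001,0,0,0],[-0.001,0,0,0],[-0.001,0,0,0],[-0.001,0,0,0],[-0.001,0,0,0]]

```text
clock: 17.52
position: [0.4635, -0.1835, 0.0001]
tool_rot: [3.141, -0.002, 1.409]
force: [1.7, 10.6, -2.4]
grip_width: 0.0369
finger_force: 70.7
```

Run:
```python
from h import *
F=[]
for i in range(8):
    bot.grab_frame("scene");s=bot.observe();F.append(s["force"])
m=np.mean(F,0);a=s["tool_rot"][2];p=m[0]*np.cos(a)+m[1]*np.sin(a);print(m.round(2),p,s["position"],s["finger_force"],s["clock"])
if 9.2<p<11: print(bot.job_done())
```

```text
[ 1.19  9.97 -2.39] 10.031971416759706 [ 4.63482835e-01 -1.83473959e-01  3.45660431e-05] 70.69456458091736 17.9167
the job is handed in; nothing more can be done
None
```

I handed the job in at 17.9 s with the bar flat in the slot, still gripped at about 70 N and pressing on the stop with about 10 N; that force means about 8.7 mm of travel, but the gripper hid the pointer, so I did not see it between the lines.

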